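# Fold the ruler and the card holder and put them away in the sloping desk organiser

## Task

Tidy the desk: fold the open wooden ruler and the open card holder shut and put each, folded and on its long edge, fully home in the slot of the sloping organiser that is made for its size: the long narrow slot for the ruler, the short wide one for the card holder. Leave the bottle, the mug and the calculator where they are, and let go of everything at the end.

Things in the scene. Friction and masses are not known exactly. Their poses are not given: they have to be found in the camera images.
- ruler_mid (a point): Wooden folding ruler: two pale leaves, each 170 long, 50 high, 8 mm thick, standing on their long edges in a V; folded 170 x 50 x 16 mm. This point is the centre of the FOLDED ruler, 25 mm up, on the first leaf's inner face. x: along the first leaf, hinge end (-85 mm) to free end (+85 mm); the leaf fills y -8 to 0 mm; z up. Second leaf: a mirror image, swung to the +y side.
- ruler_hinge (a joint): Angle between the ruler's leaves, rad: 0 folded flat, 0.85 to 1.15 at the start. The hinge pin is parallel to z, at x = -77 mm, y = 0 in ruler_mid's axes. Stiff (0.025 N m of friction): the leaves stay where they are left. At its middle the V is wider than many grippers open; nearer to the hinge it can be squeezed shut.
- ruler: The ruler's first leaf, with the axes of ruler_mid; origin 25 mm below it, at the lower edge. The whole ruler weighs 140 to 240 g. Either end, and either long edge, may go first into its slot.
- card_mid (a point): Folding card holder: two black leaves with a steel panel, each 110 long, 64 high, 11 mm thick, standing on their long edges in a V; folded 110 x 64 x 22 mm. This point is the centre of the FOLDED holder, 32 mm up, on the first leaf's inner face. x: along the first leaf, hinge end (-55 mm) to free end (+55 mm); the leaf fills y -11 to 0 mm; z up. Second leaf: mirror image, on the +y side.
- card_hinge (a joint): Angle between the holder's leaves, rad: 0 folded flat, 0.5 to 0.8 at the start. The hinge pin is parallel to z, at x = -44 mm, y = 0 in card_mid's axes. Sprung (0.08 N m/rad towards 0.65 rad, 0.016 N m of friction): squeezed shut and let go it opens again to about 0.45 rad, so hold it shut until it is in the slot, which then keeps it shut.
- card: The holder's first leaf, with the axes of card_mid; origin 32 mm below it, at the lower edge. The whole holder weighs 160 to 280 g. Either end, and either long edge, may go first into its slot.
- ruler_slot (a point): Floor centre of the long narrow slot, the upper one in the fixed grey sloping organiser (flat top face 214 mm across, 170 mm up the slope, tilted 34 degrees to face up and to the robot). z: straight out of the slot, 34 degrees from vertical, leaning to the robot; y: along the slot, level; x: across it, up the slope. 178 long, 21 wide, 22 mm deep: mouth and top face at z = 22 mm.
- card_slot (a point): Floor centre of the short wide slot, the lower one in the organiser, parallel to the ruler's slot and 84 mm down the slope from it; same axes. 118 long (y), 27 wide (x), 30 mm deep: its mouth, level with the top face, is at z = 30 mm. Home, the folded holder stands 34 mm out of the top face, the folded ruler 28 mm.
- bottle_mid (a point): Steel drinking bottle, 68 mm across, 225 mm tall, standing: a bystander. The point is on its axis 110 mm up.
- mug_mid (a point): White mug, 76 mm across, 90 mm tall: a bystander. The point is on its axis, half-way up.
- calculator_mid (a point): Black desk calculator 130 x 80 x 18 mm lying flat: a bystander. The point is its centre.
Things that resemble listed ones, but are neither listed nor needed, are in the scene too. Leave any green look-alike of the card alone.

How it is judged:
By the outcome, as a careful person would: the job done as asked, in the order asked, and still so for the second after the job is handed in, with the robot touching nothing.
It also fails if it takes over 72 s, if anything falls off the work surface, if the arm or the gripper's body presses on something with over 40 N, if the wrist force passes 120 N, or if a joint passes its speed limit or range.

## Robot

A 7-joint arm with a two-finger parallel gripper is mounted at the origin on the work surface. World frame = base frame: x ahead of the robot, y to its left, z up, the work surface at z = 0. Lengths are in m, angles in rad, forces in N, time in s.
With the tool pointing down it reaches from about 0.425 to 0.925 m from the base axis. Payload 6.8 kg.
Tool frame: the origin (TCP) lies midway between the tips of the shut fingers; the grasp point (between the pads) lies r.grip_point_offset behind it (r.grip_point_offset is the distance from the TCP to the grasp point, in m); z points along the fingers, y is the direction in which the jaws open and shut (so a half turn about z gives the same grasp; the last joint's range is limited). The gripper opens to 85 mm and grips with 20 to 120 N. Pads are 22 mm wide; open, the fingers measure 114 mm over their backs; the gripper's body (76 mm by 85 mm) begins 54 mm behind the grasp point. The pads swing forward as they close: fully open they stand 13 mm farther back than shut.
Start: joints at [1.058, 0.477, 0.022, 1.555, -0.011, 1.109, -0.083], TCP at [0.266, -0.62, 0.231] pointing down, gripper open.
Joint ranges: [-2.96, 2.96], [-0.34, 2.1], [-1.41, 1.46], [0.24, 2.44], [-1.37, 4.51], [0.17, 1.92], [-2.96, 2.96]. Speed limits (rad/s): [2.39, 2.39, 3.14, 3.14, 3.14, 3.14, 3.14].

## Interface

Orientations are given as a rotation vector (axis times angle).
In Python, from bench import r gives the robot as it stands. The module is installed in compiled form; this text tells all that it offers.
- The arm moves only by the tool play_rows, never from a script. Its argument "deltas" is a list of rows, each a list of 3 entries, a list of its own where there are three numbers: the finger opening in mm, from 0 to 85.4, then the shift along the tool's x, y, z in mm, then the turn, a rotation vector about the tool's x, y, z in rad. A call has 1 to 8 rows; each row is the pose to reach, as a shift and turn from the pose measured when the call began, along the tool's axes at that moment; what a row does not reach only later rows make up. A row lasts 1/8 s, in which the tool goes at most 62.5 mm and 10.7 degrees, less where a joint would pass 70% of its speed; a pose out of reach is approached as far as the arm can. A call with a gripper value outside its range is refused whole. The fingers move at their own pace and stop on an object; "squeeze" is the grip in N (left out, the last holds). Time passes only in rows, so rows that repeat a pose let the fingers close. It gives the time, the measured TCP pose, the force and the opening at its end, in the units of the state.
- r.get_obs(): the state, without advancing time (a new reading comes with each control period).
- r.grab_frame(name): name is "side" or "top"; returns (picture, depth): 420x560x3 uint8, red, green, blue; 420x560 float32, m along the optical axis (not along the pixel's ray), 0 where there is no reading.
- r.camera_model(name): a dict with "mtx" (3x3 intrinsics, pixels), "D" ([k1, k2, p1, p2, k3] as OpenCV has them; the pictures are not rectified), "rvec" (rotation vector, rad) and "tvec" (3), from world to camera coordinates, as OpenCV has them. Camera axes: x right, y down, z forward; pixel columns grow to the right and rows downward; lengths in m; the calibration is good to about 2 mm. A picture is of the moment at which its call begins. camera_model takes no time and is no camera call.
- r.hand_in(): hands the job in, once; it reports no verdict.
The state is a dict: "clock": time; "joints": joint angles; "qvel": joint speeds; "tau": joint torques, N m; "tcp_pos": TCP position; "orientation": TCP orientation; "contact_force": force on the tool from outside, world axes, zero at the start; "moment": the same for the moment, N m; "grip_width": finger opening in m.
Only numpy, scipy, OpenCV 4.12 (cv2) and the standard library are available. Lean on these libraries where they do the work, as an engineer would, in place of code of your own. Each camera call takes 0.05 s, during which the arm holds its last target. There are 200 camera calls.

## Working session

There is one attempt and no reset: what is moved stays moved. The work goes in short steps, Python scripts to look and compute and a tool call to move; the robot and the scene stay as the last step left them, time stands still between calls to the robot, and variables do not carry over. Pictures are saved under pics/ and viewed, about 8 in all and at most 12, crops included, and the job is handed in when it is done.

Besides the shell and the picture viewer there is one more tool, called in YAML: its name, and indented under it one key for each argument. play_rows: Moves the arm, as the interface text tells. Its arguments: {"type":"object","properties":{"deltas":{"type":"array"},"squeeze":{"type":"number"}},"required":["deltas"]}

```bash
ls; mkdir -p pics
python3 - <<'E'
from bench import r
import cv2,numpy as np
np.set_printoptions(precision=4,suppress=True)
print(r.get_obs(), r.grip_point_offset)
for n in("side","top"):
    p,d=r.grab_frame(n); np.savez(f"f_{n}.npz",p=p,d=d)
    cv2.imwrite(f"pics/{n}0.png",p[:,:,::-1]); print(n,r.camera_model(n))
E
```

```text
pics
{'clock': 0.0, 'joints': array([ 1.0579,  0.4778,  0.0224,  1.5565, -0.0115,  1.1093, -0.0831]), 'qvel': array([ 0.0016, -0.0015,  0.0004,  0.0003,  0.0023, -0.0015,  0.0018]), 'tau': array([ -0.0015, -59.646 ,   1.6077, -28.1194,   0.0125,   0.0094,
        -0.    ]), 'tcp_pos': array([ 0.2655, -0.6199,  0.2303]), 'orientation': array([-3.0757, -0.6311,  0.0008]), 'contact_force': array([-0.162 ,  0.3415, -0.8385]), 'moment': array([ 0.0175, -0.0141, -0.0044]), 'grip_width': 0.08569027847251565} 0.0187
side {'mtx': array([[420.7441,   0.    , 279.088 ],
       [  0.    , 420.7441, 210.4278],
       [  0.    ,   0.    ,   1.    ]]), 'D': array([-0.0418,  0.    ,  0.    ,  0.    ,  0.    ]), 'rvec': array([ 0.4308, -2.7055,  1.2458]), 'tvec': array([0.501 , 0.2183, 0.8237])}
top {'mtx': array([[411.8473,   0.    , 278.0601],
       [  0.    , 411.8473, 202.0173],
       [  0.    ,   0.    ,   1.    ]]), 'D': array([-0.0905,  0.    ,  0.    ,  0.    ,  0.    ]), 'rvec': array([ 2.1173, -2.1691,  0.2089]), 'tvec': array([-0.0595,  0.5655,  1.0727])}
```

View pics/side0.png

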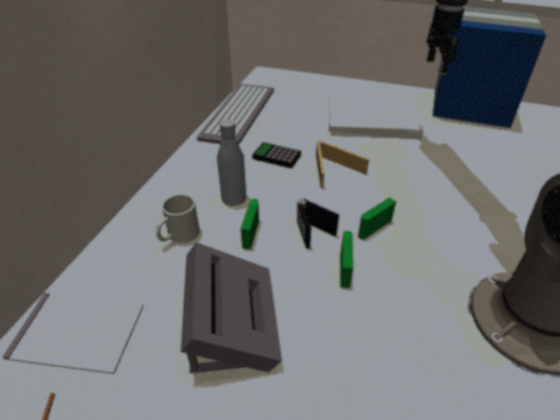

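View pics/top0.png

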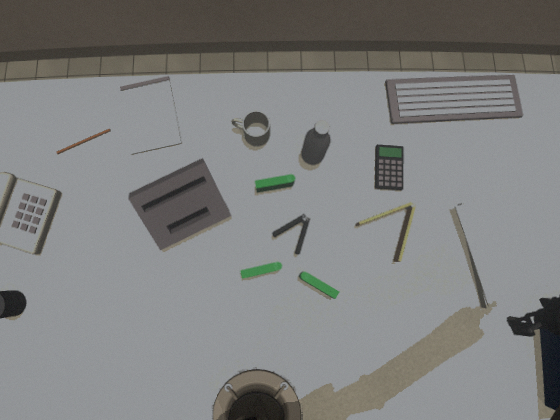

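The side view shows the organiser (230,300), card V (315,220), ruler V (340,160) and three green decoys. The top view has the ruler apex at (410,207) with free ends (357,224) and (398,260). The card apex is at (305,217) with ends (275,233) and (299,252), and the organiser is at (180,205).

```bash
cat > h.py <<'E'
import numpy as np,cv2
from bench import r
np.set_printoptions(precision=4,suppress=True)
def cloud(n,d):
    m=r.camera_model(n);H,W=d.shape
    uv=np.stack(np.meshgrid(np.arange(W),np.arange(H)),-1).reshape(-1,1,2).astype(np.float32)
    q=cv2.undistortPoints(uv,m['mtx'],m['D']).reshape(H,W,2)
    P=np.dstack([q,np.ones((H,W))])*d[...,None]
    R=cv2.Rodrigues(m['rvec'])[0]
    return (P-m['tvec'].ravel())@R     # R^T (P-t)
def grab(n):
    p,d=r.grab_frame(n); return p,d,cloud(n,d)
def box(P,u0,u1,v0,v1): return P[v0:v1,u0:u1].reshape(-1,3)
def line(Q):
    l=cv2.fitLine(Q[:,:2].astype(np.float32),cv2.DIST_HUBER,0,.01,.01).ravel()
    t=(Q[:,:2]-l[2:])@l[:2]; return l[:2],l[2:],t.min(),t.max()
E
python3 - <<'E'
from h import *
f=np.load('f_top.npz');p,d=f['p'],f['d'];P=cloud('top',d)
print('table',np.median(box(P,420,440,290,300),0))
def leaf(n,b,z0,z1):
    Q=box(P,*b);Q=Q[(Q[:,2]>z0)&(Q[:,2]<z1)]
    dr,c,a,e=line(Q);print(n,len(Q),'z',np.median(Q[:,2]),'dir',dr,'ang',np.degrees(np.arctan2(dr[1],dr[0])),'ends',c+a*dr,c+e*dr,e-a)
leaf('rulerA',(353,403,203,230),.042,.06); leaf('rulerB',(392,413,216,265),.042,.06)
leaf('cardA',(270,301,214,240),.052,.075); leaf('cardB',(293,312,224,257),.052,.075)
# organiser
Q=P[155:252,126:234];g=Q.reshape(-1,3)
s=g[g[:,2]>.02]
# plane ransac-ish: iterative LSQ
w=s
for k in range(15):
    A=np.c_[w[:,:2],np.ones(len(w))];c=np.linalg.lstsq(A,w[:,2],rcond=None)[0]
    res=s[:,2]-np.c_[s[:,:2],np.ones(len(s))]@c
    w=s[abs(res)<max(.003,.02*.8**k)]
n=np.array([-c[0],-c[1],1]);n/=np.linalg.norm(n);print('n',n,'tilt',np.degrees(np.arccos(n[2])),'az',np.degrees(np.arctan2(n[1],n[0])),len(w),'c',c)
up=-np.array([n[0],n[1],0]);ux=up/np.linalg.norm(up);x=np.cross(np.cross(n,ux),n);x/=np.linalg.norm(x);y=np.cross(n,x)
print('x',x,'y',y)
hull=np.c_[w@x,w@y];(rc)=cv2.minAreaRect(hull.astype(np.float32));print('rect',rc)
dd=w.mean(0)@n
print('ext x',np.percentile(w@x,[.2,99.8]),'y',np.percentile(w@y,[.2,99.8]),'d',dd)
dep=(Q@n-dd); m=((dep<-.008)&(Q[...,2]>.01)).astype(np.uint8)
k,lab,st,ce=cv2.connectedComponentsWithStats(m)
for i in range(1,k):
    if st[i,4]>30:
        q=Q[lab==i];rr=cv2.minAreaRect(np.c_[q@x,q@y].astype(np.float32));print(st[i],ce[i],rr,'dep',np.percentile(q@n-dd,[5,50]))
# colour-based slots: rays to plane
gray=cv2.cvtColor(p,cv2.COLOR_RGB2GRAY)[155:252,126:234]
t=((gray<35)).astype(np.uint8);k,lab,st,ce=cv2.connectedComponentsWithStats(t)
for i in range(1,k):
    if st[i,4]>40: print('dark',st[i],ce[i])
E
```

```text
table [ 0.2997 -0.4926  0.0007]
rulerA 147 z 0.05072489359339886 dir [ 0.3238 -0.9461] ang -71.10678 ends [ 0.5022 -0.29  ] [ 0.5449 -0.4151] 0.13215230014685106
rulerB 187 z 0.04989762784310993 dir [ 0.9438 -0.3306] ang -19.305777 ends [ 0.3962 -0.3941] [ 0.5184 -0.4369] 0.1294337875200477
cardA 136 z 0.06362284359132343 dir [ 0.4868 -0.8735] ang -60.867813 ends [ 0.475 -0.059] [ 0.5159 -0.1324] 0.08403068753152779
cardB 134 z 0.0641640289866986 dir [ 0.9497 -0.3132] ang -18.253485 ends [ 0.4259 -0.1211] [ 0.5014 -0.146 ] 0.07955198443141062
n [-0.4989 -0.2237  0.8373] tilt 33.146459691620684 az -155.8523038578099 2824 c [ 0.5959  0.2672 -0.295 ]
x [0.764  0.3425 0.5468] y [-0.4091  0.9125  0.    ]
rect ((0.5287899374961853, -0.05652433633804321), (0.16949373483657837, 0.21604879200458527), 0.9005149602890015)
ext x [0.4437 0.6138] y [-0.1649  0.0497] d -0.24690378241870364
[  2   3  77  40 296] [39.9628 21.9899] ((0.612737774848938, -0.05552409589290619), (0.2157544642686844, 0.009120389819145203), 88.72444152832031) dep [-0.0392 -0.0236]
[ 16  22  64  34 430] [48.5674 38.093 ] ((0.5658063888549805, -0.056275151669979095), (0.016587644815444946, 0.17639882862567902), 0.1562512367963791) dep [-0.0238 -0.0198]
[ 41  52  43  25 370] [62.0378 64.2027] ((0.48103031516075134, -0.057319220155477524), (0.11853870749473572, 0.01955581270158291), 89.0727310180664) dep [-0.0335 -0.0291]
```

```bash
cat >> h.py <<'E'
from scipy.spatial.transform import Rotation as Ro
N=np.array([-np.sin(np.radians(34))*np.cos(np.radians(24.15)),-np.sin(np.radians(34))*np.sin(np.radians(24.15)),np.cos(np.radians(34))])
SY=np.array([np.cos(np.radians(114.15)),np.sin(np.radians(114.15)),0]); SX=np.cross(SY,N)
RUL=.568*SX-.0567*SY+(-.2469)*N   # mouth centres
CAR=.4845*SX-.0567*SY+(-.2469)*N
def down(az): return Ro.from_rotvec(np.pi*np.array([np.cos(np.radians(az/2)),np.sin(np.radians(az/2)),0]))
# tool in slot: x along SY, z = -N
SLOT=Ro.from_matrix(np.c_[SY,np.cross(-N,SY),-N])
def go(p,R,o=None):
    o=o or r.get_obs();C=Ro.from_rotvec(o['orientation'])
    print('shift mm',(C.inv().apply(np.array(p)-o['tcp_pos'])*1000).round(1),'turn',(C.inv()*R).as_rotvec().round(3),'| t',o['clock'],'tcp',o['tcp_pos'],'w',o['grip_width'],'f',o['contact_force'])
E
python3 -c "
from h import *
print(RUL,CAR,SX,SLOT.as_matrix())
go([.516,-.4095,.12],down(134.8))"
```

```text
[0.5789 0.1974 0.1129] [0.5157 0.1691 0.0662] [0.7565 0.3392 0.5592] [[-0.4091  0.7565  0.5103]
 [ 0.9125  0.3392  0.2288]
 [ 0.      0.5592 -0.829 ]]
shift mm [313.1 -94.7 110.5] turn [-0.001 -0.002 -1.948] | t 0.1 tcp [ 0.2656 -0.62    0.2304] w 0.08518618056949853 f [ 0.2943  0.0118 -0.7839]
```

```bash
cat >> h.py <<'E'
FC=np.array([.5503,.1847,.0825]); RUL=FC+.0392*SX; CAR=FC-.0445*SX
E
python3 -c "
from h import *
print(RUL,CAR)"
```

```text
[0.58   0.198  0.1044] [0.5166 0.1696 0.0576]
```

play_rows:
  deltas:
    - [85,[60,-20,20],[0,0,-0.18]]
    - [85,[120,-40,40],[0,0,-0.36]]
    - [85,[170,-55,60],[0,0,-0.54]]
    - [85,[220,-70,75],[0,0,-0.72]]
    - [85,[260,-80,90],[0,0,-0.9]]
    - [85,[290,-88,100],[0,0,-1.08]]
    - [85,[310,-94,110],[0,0,-1.26]]
    - [85,[313,-95,110],[0,0,-1.44]]
  squeeze: 30

```text
clock: 1.1
tcp_pos: [0.5169, -0.4065, 0.1191]
orientation: [-1.883, -2.51, -0.003]
contact_force: [-0.2, -0.4, 0.9]
grip_width: 0.0849
```

```bash
python3 -c "
from h import *
go([.516,-.4095,.12],down(134.8))
print(r.get_obs()['joints'])"
```

```text
shift mm [-2.6 -1.7 -0.9] turn [ 0.    -0.004 -0.499] | t 1.1 tcp [ 0.5169 -0.4065  0.1191] w 0.08488856135128443 f [-0.1645 -0.4256  0.9495]
[ 0.8291  0.5917 -0.3615  1.6708  0.2459  0.928   0.6583]
```

play_rows:
  deltas:
    - [85,[-2,-2,0],[0,0,-0.18]]
    - [85,[-3,-2,10],[0,0,-0.36]]
    - [85,[-3,-2,40],[0,0,-0.5]]
    - [85,[-3,-2,70],[0,0,-0.5]]
    - [85,[-3,-2,94],[0,0,-0.5]]
    - [85,[-3,-2,94],[0,0,-0.5]]
  squeeze: 20

```text
clock: 1.85
tcp_pos: [0.5138, -0.4086, 0.0228]
orientation: [-1.202, -2.894, -0.006]
contact_force: [-1.1, 0.1, 0.6]
grip_width: 0.0854
```

play_rows:
  deltas:
    - [60,[0,0,0],[0,0,0]]
    - [50,[0,0,0],[0,0,0]]
    - [40,[0,0,0],[0,0,0]]
    - [30,[0,0,0],[0,0,0]]
    - [20,[0,0,0],[0,0,0]]
    - [5,[0,0,0],[0,0,0]]
    - [5,[0,0,0],[0,0,0]]
    - [5,[0,0,0],[0,0,0]]

```text
clock: 2.85
tcp_pos: [0.514, -0.4087, 0.023]
orientation: [-1.202, -2.894, -0.006]
contact_force: [0.0, 0.1, 5.9]
grip_width: 0.0157
```

Run:
```python
from h import *
go([.516,-.4095,.025],down(134.8))
p,d,P=grab('side');cv2.imwrite('pics/s1.png',cv2.resize(p[90:260,240:440],None,fx=3,fy=3)[:,:,::-1])
```

```text
shift mm [-2.   0.8 -2. ] turn [ 0.001 -0.009  0.001] | t 2.85 tcp [ 0.514  -0.4087  0.023 ] w 0.015719913371782 f [0.0025 0.1122 5.931 ]
```

View pics/s1.png

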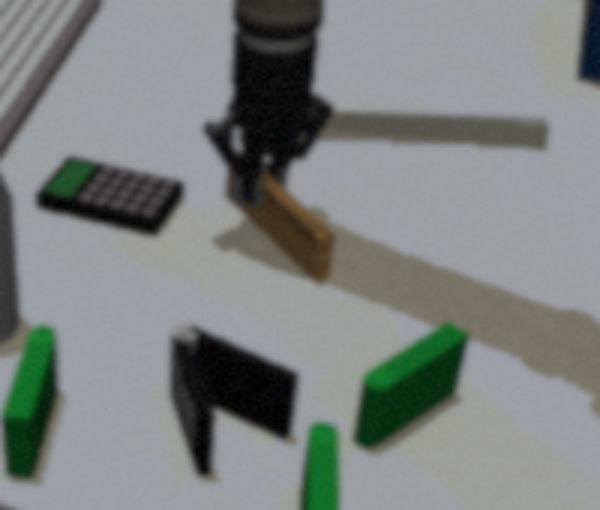

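Ruler is folded in the jaws (crop: jaws at (260,185), free end (328,250)). Next I measure how far the free end sticks out, so I can regrasp at the middle.

Run:
```python
from h import *
for n in('side','top'):
    p,d,P=grab(n);o=r.get_obs();C=Ro.from_rotvec(o['orientation'])
    L=C.inv().apply((P-o['tcp_pos']).reshape(-1,3))
    hsv=cv2.cvtColor(p,cv2.COLOR_RGB2HSV).reshape(-1,3)
    m=(abs(L[:,1])<.02)&(abs(L[:,0])<.2)&(P.reshape(-1,3)[:,2]>.012)&(P.reshape(-1,3)[:,2]<.056)&(hsv[:,1]>70)
    q=L[m];print(n,len(q),'x',np.percentile(q[:,0],[1,5,50,95,99]),'y',np.percentile(q[:,1],[2,50,98]))
```

```text
side 412 x [-0.0068  0.0052  0.0632  0.1083  0.1097] y [-0.0085  0.0058  0.0105]
top 241 x [0.0009 0.0052 0.0528 0.1024 0.1058] y [-0.0081 -0.      0.0078]
```

play_rows:
  deltas:
    - [36,[0,0,0],[0,0,0]]
    - [36,[0,0,0],[0,0,0]]
    - [36,[12,0,-3],[0,0,0]]
    - [36,[24,0,-3],[0,0,0]]
    - [36,[25,0,-3],[0,0,0]]
    - [10,[25,0,-3],[0,0,0]]
    - [5,[25,0,-3],[0,0,0]]
    - [5,[25,0,-3],[0,0,0]]
  squeeze: 60

```text
clock: 4.0
tcp_pos: [0.4966, -0.3913, 0.0266]
orientation: [-1.203, -2.894, -0.005]
contact_force: [-1.6, 1.4, 5.2]
grip_width: 0.0141
```

play_rows:
  deltas:
    - [5,[0,0,0],[0,0,0]]
    - [5,[0,0,-30],[0,0,0]]
    - [5,[0,0,-80],[0,0,0]]
    - [5,[0,0,-130],[0,0,0]]
    - [5,[0,0,-160],[0,0,0]]
    - [5,[0,0,-160],[0,0,0]]

```text
clock: 4.75
tcp_pos: [0.4988, -0.3931, 0.1887]
orientation: [-1.205, -2.898, -0.004]
contact_force: [-0.4, -0.1, -1.7]
grip_width: 0.0141
```

Run:
```python
from h import *
o=r.get_obs()
# tool pose above slot: home TCP = mouth + 4mm*N ; hover 70 mm out
go(RUL+.075*N,SLOT)
go([.47,0,.2],SLOT)
p,d,P=grab('side');o=r.get_obs();C=Ro.from_rotvec(o['orientation'])
L=C.inv().apply((P-o['tcp_pos']).reshape(-1,3));hsv=cv2.cvtColor(p,cv2.COLOR_RGB2HSV).reshape(-1,3)
m=(abs(L[:,1])<.03)&(abs(L[:,0])<.2)&(abs(L[:,2])<.05)&(hsv[:,1]>70);q=L[m]
print(len(q),[np.percentile(q[:,i],[1,3,50,97,99]) for i in range(3)])
```

```text
shift mm [376.5 435.2  23.9] turn [-0.586 -0.111  0.35 ] | t 4.75 tcp [ 0.4988 -0.3931  0.1887] w 0.014073975591519924 f [-0.3662 -0.0875 -1.7091]
shift mm [299.  256.9 -10. ] turn [-0.586 -0.111  0.35 ] | t 4.75 tcp [ 0.4988 -0.3931  0.1887] w 0.014073975591519924 f [-0.3662 -0.0875 -1.7091]
607 [array([-0.0494, -0.0427,  0.0366,  0.0825,  0.084 ]), array([-0.0073, -0.0053,  0.0083,  0.0211,  0.0224]), array([-0.0448, -0.0368, -0.0073,  0.0195,  0.0221])]
```

```bash
cat >> h.py <<'E'
def held(n,zr=.05):
    p,d,P=grab(n);o=r.get_obs();C=Ro.from_rotvec(o['orientation'])
    L=C.inv().apply((P-o['tcp_pos']).reshape(-1,3));hsv=cv2.cvtColor(p,cv2.COLOR_RGB2HSV).reshape(-1,3)
    m=(abs(L[:,1])<.04)&(abs(L[:,0])<.2)&(abs(L[:,2])<zr);return p,L,m,hsv
E
python3 - <<'E'
from h import *
for n in('side','top'):
    p,L,m,hsv=held(n);q=L[m&(hsv[:,1]>70)]
    for a in np.arange(-.09,.09,.03):
        s=q[(q[:,0]>a)&(q[:,0]<a+.03)]
        if len(s)>8: print(n,round(a,2),len(s),'y',np.percentile(s[:,1],[5,50,95]),'z',np.percentile(s[:,2],[5,50,95]))
    if n=='side': cv2.imwrite('pics/s2.png',cv2.resize(p[40:240,220:460],None,fx=3,fy=3)[:,:,::-1])
E
```

```text
side -0.06 48 y [0.0066 0.0085 0.0108] z [-0.0236 -0.0045  0.0157]
side -0.03 70 y [-0.0061  0.0087  0.0219] z [-0.0324  0.0042  0.0185]
side 0.0 151 y [-0.0079  0.0079  0.0211] z [-0.0468 -0.0202  0.015 ]
side 0.03 153 y [-0.0002  0.0082  0.0099] z [-0.0261 -0.0084  0.0182]
side 0.06 189 y [-0.0036  0.0072  0.0096] z [-0.0248 -0.0037  0.0221]
top -0.03 11 y [-0.0063 -0.0035  0.0009] z [-0.0267 -0.0247 -0.0237]
top 0.0 81 y [-0.0067  0.0002  0.0075] z [-0.0274 -0.0246 -0.0204]
top 0.03 84 y [-0.0065  0.001   0.0075] z [-0.0273 -0.0242 -0.0212]
top 0.06 67 y [-0.0066  0.0005  0.0073] z [-0.0265 -0.0231 -0.0086]
```

View pics/s2.png

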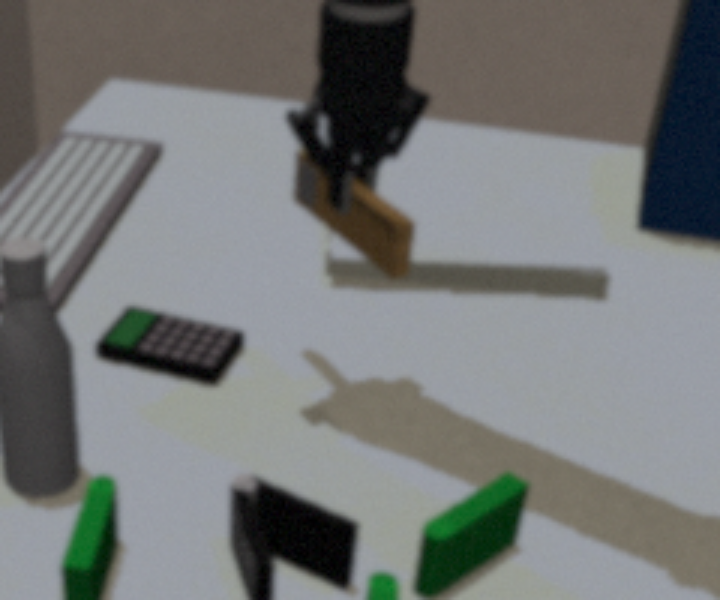

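Ruler is held square and folded (jaws at (345,185), leaves shut). I'll carry it past the bottle at low x and tilt on the way.

play_rows:
  deltas:
    - [5,[35,30,-20],[-0.05,-0.01,0.03]]
    - [5,[75,64,-30],[-0.12,-0.02,0.07]]
    - [5,[115,98,-30],[-0.2,-0.04,0.12]]
    - [5,[155,132,-30],[-0.28,-0.05,0.17]]
    - [5,[195,166,-30],[-0.36,-0.07,0.22]]
    - [5,[235,200,-30],[-0.44,-0.08,0.27]]
    - [5,[270,230,-30],[-0.52,-0.1,0.31]]
    - [5,[299,257,-30],[-0.586,-0.111,0.35]]

```text
clock: 5.9
tcp_pos: [0.4658, 0.0024, 0.2161]
orientation: [1.496, 2.299, 0.703]
contact_force: [0.8, 1.3, -0.6]
grip_width: 0.0143
```

```bash
python3 -c "
from h import *
go(RUL+.075*N,SLOT);print(r.get_obs()['joints'])"
```

```text
shift mm [131.6  90.2 120.9] turn [-0.005 -0.006 -0.006] | t 5.9 tcp [0.4658 0.0024 0.2161] w 0.014270091523087428 f [ 0.8488  1.2801 -0.5887]
[ 1.074   0.0124 -0.9973  2.3678 -0.8484  0.3562  1.2413]
```

play_rows:
  deltas:
    - [5,[40,25,15],[0,0,0]]
    - [5,[80,50,40],[0,0,0]]
    - [5,[115,75,80],[0,0,0]]
    - [5,[132,90,115],[0,0,0]]
    - [5,[132,90,121],[-0.005,-0.006,-0.006]]
    - [5,[132,90,121],[-0.005,-0.006,-0.006]]

```text
clock: 6.65
tcp_pos: [0.5037, 0.1089, 0.1848]
orientation: [1.513, 2.304, 0.642]
contact_force: [0.4, 0.5, -2.0]
grip_width: 0.0141
```

Run:
```python
from h import *
go(RUL+.05*N,SLOT);print(r.get_obs()['joints'])
for n in('side','top'):
    p,L,m,hsv=held(n);q=L[m&(hsv[:,1]>70)]
    print(n,len(q),[np.percentile(q[:,i],[1,3,50,97,99]) for i in range(3)])
    # organiser slot in current view, in face coords
    C=Ro.from_rotvec(r.get_obs()['orientation']);W=(C.apply(L)+r.get_obs()['tcp_pos']-FC)
    u,v,w=W@SX,W@SY,W@N
    f=(abs(u)<.08)&(abs(v)<.1)
    g=f&(abs(w)<.005);print(' face w',np.median(w[g]),g.sum(),'u',np.percentile(u[(abs(w)<.005)&(abs(v)<.1)&(abs(u)<.1)],[.5,99.5]))
    for lo,hi,d in((.02,.06,-.008),(-.07,-.02,-.008)):
        s=(u>lo)&(u<hi)&(abs(v)<.1)&(w<d)&(w>-.04)
        print('  slot',s.sum(),'u',np.percentile(u[s],[2,98]),'v',np.percentile(v[s],[1,99]))
    cv2.imwrite(f'pics/{n}3.png',cv2.resize(p[200:380,130:340] if n=='side' else p[120:280,90:300],None,fx=3,fy=3)[:,:,::-1])
```

```text
shift mm [51.9 45.7 73.1] turn [-0.041  0.02  -0.007] | t 6.65 tcp [0.5037 0.1089 0.1848] w 0.014062081680939212 f [ 0.353   0.5398 -2.0137]
[ 0.5978  0.1713 -0.9496  2.3265  0.5505  0.1872 -0.4117]
side 1248 [array([-0.0671, -0.0491,  0.0394,  0.0828,  0.0832]), array([-0.0113, -0.0091,  0.0047,  0.0177,  0.0191]), array([-0.0481, -0.0416, -0.0077,  0.0234,  0.0247])]
 face w 0.0010501531181616609 5399 u [-0.0859  0.0845]
  slot 621 u [0.0291 0.0404] v [-0.088   0.0749]
  slot 442 u [-0.0583 -0.0449] v [-0.0594  0.0424]
top 639 [array([-0.0784, -0.0727,  0.0263,  0.0772,  0.0796]), array([-0.0066, -0.0057,  0.0071,  0.0102,  0.0107]), array([-0.0258, -0.0252, -0.0195,  0.0235,  0.0257])]
 face w 0.0003150989007288038 2844 u [-0.0844  0.0845]
  slot 446 u [0.0292 0.044 ] v [-0.0862  0.0879]
  slot 65 u [-0.0486 -0.0387] v [-0.0576  0.0582]
```

View pics/side3.png

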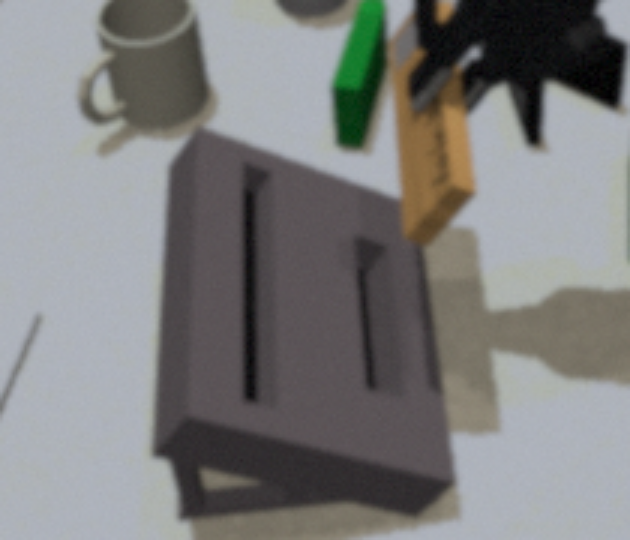

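Side crop: the ruler hangs over the organiser's lower side at (430,150). The long slot is at (250,290), the short one at (370,320). The wrist was passing near a singularity, so the last move fell short. I'll continue it.

play_rows:
  deltas:
    - [5,[17,15,10],[-0.01,0.005,0]]
    - [5,[35,30,20],[-0.02,0.01,0]]
    - [5,[52,46,35],[-0.03,0.02,0]]
    - [5,[52,46,45],[-0.04,0.02,0]]
    - [5,[52,46,48],[-0.04,0.02,-0.007]]
    - [5,[52,46,48],[-0.04,0.02,-0.007]]

```text
clock: 7.5
tcp_pos: [0.5418, 0.1824, 0.1671]
orientation: [1.485, 2.3, 0.7]
contact_force: [0.1, -0.8, -2.0]
grip_width: 0.0143
```

Run:
```python
from h import *
go(RUL+.05*N,SLOT);print(r.get_obs()['joints'])
```

```text
shift mm [-1.5 -0.9 25. ] turn [-0.003 -0.003  0.002] | t 7.5 tcp [0.5418 0.1824 0.1671] w 0.014282312065927508 f [ 0.1251 -0.801  -1.9809]
[ 0.1669  0.2574 -0.668   2.2738  1.1953  0.1765 -1.1517]
```

Run:
```python
from h import *
for n in('side','top'):
    p,L,m,hsv=held(n);C=Ro.from_rotvec(r.get_obs()['orientation']);W=(C.apply(L)+r.get_obs()['tcp_pos']-RUL)
    W=np.c_[W@SX,W@SY,W@N];k=m&(hsv[:,1]>70);q=W[k];print(n,len(q))
    for a in np.arange(-.09,.09,.045):
        s=q[(q[:,1]>a)&(q[:,1]<a+.045)]
        if len(s)>8: print('  v',round(a,3),len(s),'v',np.percentile(s[:,1],[1,99]),'u',np.percentile(s[:,0],[2,50,98]),'w',np.percentile(s[:,2],[2,50,98]))
```

```text
side 1420
  v -0.09 63 v [-0.0762 -0.0456] u [-0.0077  0.0011  0.0079] w [0.0529 0.0994 0.1012]
  v -0.045 135 v [-0.0444 -0.0001] u [-0.0094  0.0076  0.0212] w [0.0514 0.0625 0.1165]
  v 0.0 523 v [0.0007 0.0447] u [-0.0099  0.0073  0.0215] w [0.0507 0.0911 0.1236]
  v 0.045 699 v [0.0454 0.0861] u [-0.0074  0.0065  0.0082] w [0.0498 0.0822 0.0997]
top 581
  v -0.09 106 v [-0.079  -0.0454] u [-0.007   0.0042  0.009 ] w [0.052  0.0985 0.1016]
  v -0.045 183 v [-0.0447 -0.0095] u [-0.0057  0.0075  0.0091] w [0.0523 0.0943 0.1015]
  v 0.0 93 v [0.0234 0.0444] u [-0.0042  0.0088  0.0108] w [0.0555 0.0948 0.0998]
  v 0.045 199 v [0.0454 0.0814] u [-0.0055  0.0083  0.0103] w [0.0511 0.0942 0.1   ]
```

play_rows:
  deltas:
    - [5,[-1.5,-1,12],[-0.003,-0.003,0.002]]
    - [5,[-1.5,-1,25],[-0.003,-0.003,0.002]]
    - [5,[-1.5,-1,37],[-0.003,-0.003,0.002]]
    - [5,[-1.5,-1,45],[-0.003,-0.003,0.002]]
    - [5,[-1.5,-1,50],[-0.003,-0.003,0.002]]
    - [5,[-1.5,-1,54],[-0.003,-0.003,0.002]]
    - [5,[-1.5,-1,58],[-0.003,-0.003,0.002]]
    - [5,[-1.5,-1,58],[-0.003,-0.003,0.002]]

```text
clock: 8.6
tcp_pos: [0.5719, 0.1942, 0.1192]
orientation: [1.486, 2.292, 0.703]
contact_force: [2.2, 0.8, -0.6]
grip_width: 0.0141
```

Run:
```python
from h import *
go(RUL+.004*N,SLOT);print(r.get_obs()['joints'])
```

```text
shift mm [ 0.2 -1.  13.2] turn [ 0.002  0.001 -0.   ] | t 8.6 tcp [0.5719 0.1942 0.1192] w 0.01408118814211009 f [ 2.1647  0.8443 -0.6112]
[ 0.1287  0.4105 -0.6555  2.2416  1.7578  0.2438 -1.6761]
```

play_rows:
  deltas:
    - [5,[0,0,4],[0.002,0,0]]
    - [5,[0,0,8],[0.002,0,0]]
    - [5,[0,0,11],[0.002,0,0]]
    - [5,[0,0,13],[0.002,0,0]]
    - [5,[0,0,13],[0.002,0,0]]

```text
clock: 9.22
tcp_pos: [0.5784, 0.1965, 0.1093]
orientation: [1.486, 2.292, 0.7]
contact_force: [-12.0, -8.1, 19.2]
grip_width: 0.0142
```

Run:
```python
from h import *
go(RUL+.004*N,SLOT)
for n in('side','top'):
    p,L,m,hsv=held(n);C=Ro.from_rotvec(r.get_obs()['orientation']);W=(C.apply(L)+r.get_obs()['tcp_pos']-RUL)
    W=np.c_[W@SX,W@SY,W@N];k=m&(hsv[:,1]>70);q=W[k];print(n,len(q),[np.percentile(q[:,i],[2,50,90,98]) for i in range(3)])
```

```text
shift mm [ 0.8 -1.1  1.2] turn [ 0.001  0.003 -0.   ] | t 9.225 tcp [0.5784 0.1965 0.1093] w 0.014198029837983628 f [-12.048   -8.0608  19.1812]
side 1026 [array([-0.0188,  0.0055,  0.0083,  0.0206]), array([-0.0636,  0.0435,  0.082 ,  0.0831]), array([-0.006 ,  0.0268,  0.0306,  0.0529])]
top 454 [array([-0.0148,  0.0058,  0.0085,  0.0101]), array([-0.0754,  0.0227,  0.0696,  0.0784]), array([-0.0093,  0.0267,  0.0304,  0.032 ])]
```

play_rows:
  deltas:
    - [5,[0,0,-1],[0,0,0]]
    - [50,[0,0,-1],[0,0,0]]
    - [50,[0,0,-1],[0,0,0]]
    - [50,[0,0,-20],[0,0,0]]
    - [50,[0,0,-50],[0,0,0]]
    - [50,[0,0,-80],[0,0,0]]
    - [50,[0,0,-80],[0,0,0]]
  squeeze: 30

```text
clock: 10.2
tcp_pos: [0.5374, 0.1781, 0.1769]
orientation: [1.485, 2.29, 0.701]
contact_force: [0.2, -0.2, -1.1]
grip_width: 0.05
```

Run:
```python
from h import *
go([.49,-.12,.2],down(140.4))
for n in('side','top'):
    p,d,P=grab(n);W=P-RUL;W=np.dstack([W@SX,W@SY,W@N]).reshape(-1,3);hsv=cv2.cvtColor(p,cv2.COLOR_RGB2HSV).reshape(-1,3)
    m=(abs(W[:,0])<.02)&(abs(W[:,1])<.1)&(W[:,2]>.005)&(W[:,2]<.05)&(hsv[:,1]>70);q=W[m]
    print(n,len(q),[np.percentile(q[:,i],[1,50,90,99]) for i in range(3)])
    for a in(-.08,-.04,0,.04):
        s=q[(q[:,1]>a)&(q[:,1]<a+.04)]
        if len(s)>8:print('  ',a,np.percentile(s[:,2],[50,90,97]),np.percentile(s[:,0],[3,97]))
    if n=='side': cv2.imwrite('pics/s4.png',cv2.resize(p[130:380,130:420],None,fx=2.5,fy=2.4)[:,:,::-1])
```

```text
shift mm [-253.1 -123.8 -110.9] turn [ 0.585  0.14  -0.446] | t 10.2 tcp [0.5374 0.1781 0.1769] w 0.05004212626338732 f [ 0.1819 -0.1874 -1.1262]
side 1083 [array([-0.0097,  0.0042,  0.0071,  0.0081]), array([-0.0727,  0.0245,  0.0796,  0.0836]), array([0.0055, 0.028 , 0.03  , 0.031 ])]
   -0.08 [0.0283 0.0298 0.0304] [-0.0079  0.0083]
   -0.04 [0.0281 0.03   0.0304] [-0.0084  0.0079]
   0 [0.028  0.0301 0.0305] [-0.0086  0.0073]
   0.04 [0.0284 0.0302 0.0307] [-0.0095  0.0067]
top 388 [array([-0.0085,  0.002 ,  0.0074,  0.0084]), array([-0.0767, -0.015 ,  0.069 ,  0.078 ]), array([0.0063, 0.0276, 0.0303, 0.0325])]
   -0.08 [0.0276 0.0303 0.032 ] [-0.0076  0.0083]
   -0.04 [0.0278 0.0303 0.0312] [-0.0081  0.0077]
   0 [0.0278 0.0294 0.0311] [-0.0081  0.0034]
   0.04 [0.0274 0.0303 0.0317] [-0.0083  0.0081]
```

View pics/s4.png

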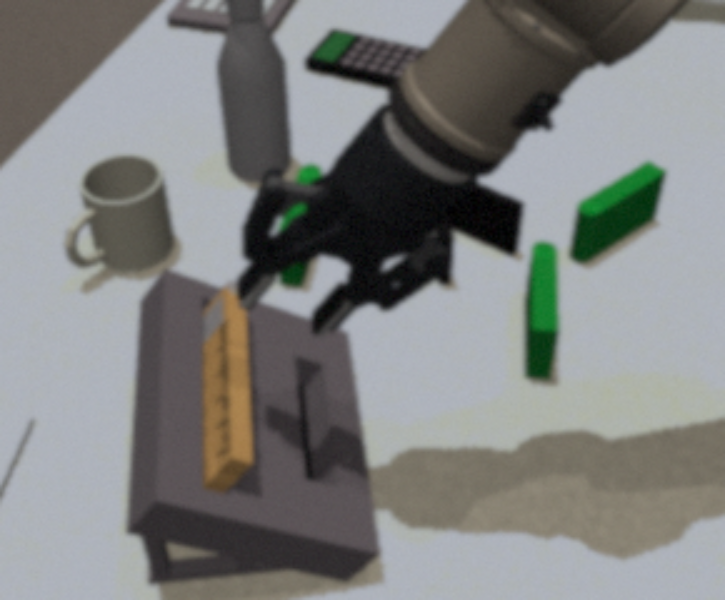

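Ruler is home: its top sits 28 mm out of the face along its whole length, centred in the crop at (228,390). Before picking the card, I'll test with the empty gripper whether the lower slot pose is reachable.

play_rows:
  deltas:
    - [50,[0,-30,0],[0,0,0]]
    - [50,[0,-60,0],[0,0,0]]
    - [50,[0,-84,0],[0,0,0]]
    - [50,[0,-84,15],[0,0,0]]
    - [50,[0,-84,40],[0,0,0]]
    - [50,[0,-84,60],[0,0,0]]
    - [50,[0,-84,75],[0,0,0]]
    - [50,[0,-84,75],[0,0,0]]

```text
clock: 11.3
tcp_pos: [0.5126, 0.1671, 0.0657]
orientation: [1.488, 2.292, 0.701]
contact_force: [0.5, 0.0, 0.5]
grip_width: 0.0502
```

```bash
python3 -c "
from h import *
go(CAR+.010*N,SLOT);print(r.get_obs()['joints'])"
```

```text
shift mm [ 0.6 -0.6 -0.6] turn [ 0.     0.002 -0.002] | t 11.3 tcp [0.5126 0.1671 0.0657] w 0.05016227366677644 f [0.4832 0.0288 0.5111]
[ 0.4629  0.6334 -1.0586  2.3848  2.0402  0.55   -1.8421]
```

play_rows:
  deltas:
    - [50,[0,0,-30],[0,0,0]]
    - [60,[0,0,-60],[0,0,0]]
    - [75,[0,0,-90],[0,0,0]]
    - [85,[0,0,-120],[0,0,0]]
    - [85,[0,0,-120],[0,0,0]]

```text
clock: 11.92
tcp_pos: [0.4562, 0.1381, 0.1684]
orientation: [1.492, 2.288, 0.693]
contact_force: [0.4, -0.0, -0.2]
grip_width: 0.0849
```

```bash
python3 -c "
from h import *
go([.4845,-.118,.15],down(140.4));print(r.get_obs()['joints'])"
```

```text
shift mm [-245.7  -74.9  -26.8] turn [ 0.579  0.142 -0.451] | t 11.925 tcp [0.4562 0.1381 0.1684] w 0.0848986675872086 f [ 0.3947 -0.0485 -0.2375]
[ 0.8996  0.2819 -1.4089  2.4355  1.4205  0.2862 -1.3262]
```

play_rows:
  deltas:
    - [85,[-30,-5,-10],[0.08,0.02,-0.06]]
    - [85,[-65,-15,-15],[0.16,0.04,-0.12]]
    - [85,[-105,-25,-22],[0.24,0.06,-0.19]]
    - [85,[-145,-40,-27],[0.34,0.08,-0.26]]
    - [85,[-185,-52,-27],[0.44,0.1,-0.34]]
    - [85,[-215,-65,-27],[0.52,0.12,-0.4]]
    - [85,[-246,-75,-27],[0.579,0.142,-0.451]]
    - [85,[-246,-75,-27],[0.579,0.142,-0.451]]

```text
clock: 12.92
tcp_pos: [0.4862, -0.1201, 0.1485]
orientation: [-1.067, -2.953, 0.001]
contact_force: [-0.3, 1.5, 0.1]
grip_width: 0.0849
```

```bash
python3 -c "
from h import *
go([.4845,-.118,.033],down(140.4));print(r.get_obs()['joints'])"
```

```text
shift mm [  2.6   0.6 115.6] turn [-0.001 -0.001 -0.002] | t 12.925 tcp [ 0.4862 -0.1201  0.1485] w 0.0848845262871907 f [-0.2566  1.4524  0.1377]
[ 1.0712  0.6209 -1.2513  1.9886  0.6893  1.0519  0.375 ]
```

play_rows:
  deltas:
    - [85,[5,1,30],[0,0,0]]
    - [85,[5,1,65],[0,0,0]]
    - [85,[5,1,95],[0,0,0]]
    - [85,[5,1,115],[0,0,0]]
    - [85,[5,1,116],[0,0,0]]
    - [85,[5,1,116],[0,0,0]]

```text
clock: 13.68
tcp_pos: [0.4832, -0.1152, 0.0332]
orientation: [-1.066, -2.955, 0.001]
contact_force: [0.6, 0.2, 0.0]
grip_width: 0.085
```

play_rows:
  deltas:
    - [60,[0,0,0],[0,0,0]]
    - [50,[0,0,0],[0,0,0]]
    - [40,[0,0,0],[0,0,0]]
    - [30,[0,0,0],[0,0,0]]
    - [20,[0,0,0],[0,0,0]]
    - [10,[0,0,0],[0,0,0]]
    - [10,[0,0,0],[0,0,0]]
    - [10,[0,0,0],[0,0,0]]
  squeeze: 40

```text
clock: 14.68
tcp_pos: [0.4834, -0.1153, 0.0336]
orientation: [1.066, 2.955, -0.001]
contact_force: [-0.5, 0.4, 6.7]
grip_width: 0.0207
```

Run:
```python
from h import *
o=r.get_obs();print(o['tcp_pos'],o['grip_width'],o['contact_force'])
for n in('side','top'):
    p,L,m,hsv=held(n,.06);z=o['tcp_pos'][2]-L[:,2]
    q=L[m&(abs(L[:,0])<.12)&(abs(L[:,1])<.025)&(z>.012)&(z<.068)]
    print(n,len(q))
    for a in np.arange(-.1,.11,.02):
        s=q[(q[:,0]>a)&(q[:,0]<a+.02)]
        if len(s)>5: print('  ',round(a,2),len(s),'x',s[:,0].min(),s[:,0].max(),'y',np.percentile(s[:,1],[3,97]),'z',np.percentile(s[:,2],[3,97]))
    if n=='side': cv2.imwrite('pics/s5.png',cv2.resize(p[130:290,220:430],None,fx=3,fy=3)[:,:,::-1])
```

```text
[ 0.4834 -0.1153  0.0336] 0.020689048429087916 [-0.5101  0.372   6.7418]
side 723
   -0.06 32 x -0.05715266272387216 -0.0404546611160487 y [-0.0052  0.0107] z [-0.031   0.0204]
   -0.04 37 x -0.03993898981141891 -0.020563173325912214 y [0.0042 0.0111] z [-0.0307  0.0196]
   -0.02 42 x -0.019398101791016777 -4.281092091911165e-05 y [-0.0123  0.0234] z [-0.0317  0.0199]
   0.0 183 x 0.00014648982434534936 0.019875993087238603 y [-0.0217  0.0229] z [-0.0331  0.0173]
   0.02 150 x 0.020020323833170685 0.03976947557265177 y [-0.0106  0.0113] z [-0.0322  0.0168]
   0.04 189 x 0.04002340020207996 0.051916388301869516 y [-0.0118  0.0109] z [-0.0317  0.0197]
   0.08 13 x 0.09302972176554027 0.09975154179297599 y [-0.0241 -0.0116] z [-0.0321 -0.0191]
   0.1 77 x 0.1006648198225781 0.11993497605708701 y [-0.0231  0.004 ] z [-0.0323  0.0062]
top 169
   0.02 51 x 0.02270151264801667 0.03965143825175997 y [-0.0119  0.009 ] z [-0.034  -0.0187]
   0.04 25 x 0.040234220552691886 0.044521006606543484 y [-0.0106  0.0085] z [-0.0339  0.0151]
   0.08 22 x 0.08967109095690157 0.09978072743352157 y [-0.0243 -0.0093] z [-0.0335 -0.0279]
   0.1 71 x 0.10021023254282863 0.11970317328554923 y [-0.0234  0.0051] z [-0.0336 -0.0255]
```

View pics/s5.png

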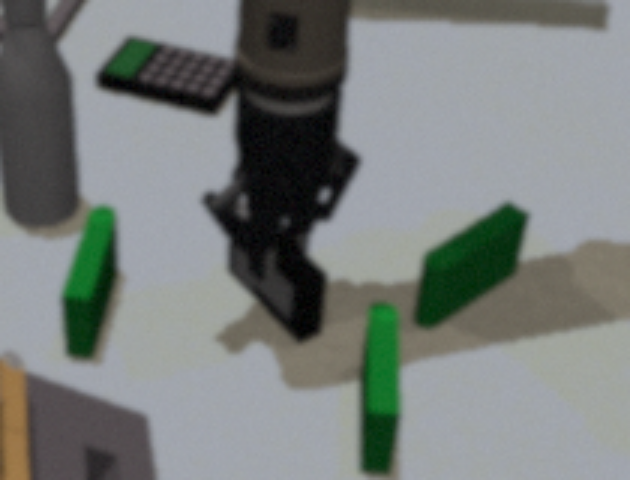

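Card is folded in the jaws (crop (280,280), width 20.7 mm). It is centred within 3 mm and the green decoys are clear. Lifting now.

play_rows:
  deltas:
    - [8,[0,0,0],[0,0,0]]
    - [8,[0,0,-30],[0,0,0]]
    - [8,[0,0,-70],[0,0,0]]
    - [8,[0,0,-110],[0,0,0]]
    - [8,[0,0,-145],[0,0,0]]
    - [8,[0,0,-145],[0,0,0]]
  squeeze: 70

```text
clock: 15.52
tcp_pos: [0.4844, -0.1153, 0.1801]
orientation: [1.066, 2.952, -0.001]
contact_force: [0.9, -1.0, -3.1]
grip_width: 0.0199
```

```bash
python3 -c "
from h import *
go([.49,.05,.19],SLOT);go(CAR+.065*N+.0025*SY,SLOT);print(r.get_obs()['joints'])"
```

```text
shift mm [101.3 130.8 -10.2] turn [-0.582 -0.132  0.444] | t 15.525 tcp [ 0.4844 -0.1153  0.1801] w 0.019859457755412542 f [ 0.8632 -1.0075 -3.1242]
shift mm [175.8 208.2  68.1] turn [-0.582 -0.132  0.444] | t 15.525 tcp [ 0.4844 -0.1153  0.1801] w 0.019859457755412542 f [ 0.8632 -1.0075 -3.1242]
[ 1.103   0.5732 -1.2931  1.9693  0.6325  1.0874  0.4105]
```

play_rows:
  deltas:
    - [8,[25,32,-10],[-0.08,-0.02,0.06]]
    - [8,[50,65,-10],[-0.16,-0.04,0.12]]
    - [8,[75,98,-10],[-0.24,-0.05,0.18]]
    - [8,[100,130,0],[-0.32,-0.07,0.25]]
    - [8,[125,155,15],[-0.42,-0.09,0.32]]
    - [8,[150,180,35],[-0.5,-0.11,0.38]]
    - [8,[165,198,50],[-0.56,-0.13,0.43]]
    - [8,[176,208,62],[-0.582,-0.132,0.444]]

```text
clock: 16.52
tcp_pos: [0.4857, 0.1093, 0.1328]
orientation: [1.46, 2.367, 0.559]
contact_force: [1.2, -0.7, -2.8]
grip_width: 0.0203
```

```bash
python3 -c "
from h import *
go(CAR+.055*N+.0025*SY,SLOT);print(r.get_obs()['joints'])"
```

```text
shift mm [45.7  7.7 35.1] turn [-0.096  0.029  0.053] | t 16.525 tcp [0.4857 0.1093 0.1328] w 0.02030432640069587 f [ 1.2309 -0.7483 -2.8354]
[ 0.5637  0.299  -0.9907  2.3722  1.2332  0.2569 -1.0354]
```

play_rows:
  deltas:
    - [8,[15,3,5],[-0.03,0.01,0.02]]
    - [8,[30,6,12],[-0.06,0.02,0.04]]
    - [8,[46,8,22],[-0.096,0.029,0.053]]
    - [8,[46,8,30],[-0.096,0.029,0.053]]
    - [8,[46,8,35],[-0.096,0.029,0.053]]
    - [8,[46,8,35],[-0.096,0.029,0.053]]

```text
clock: 17.27
tcp_pos: [0.4877, 0.159, 0.1028]
orientation: [1.487, 2.295, 0.7]
contact_force: [0.3, -0.5, -2.1]
grip_width: 0.02
```

Run:
```python
from h import *
go(CAR+.055*N+.0025*SY,SLOT);print(r.get_obs()['joints'])
for n in('side','top'):
    p,L,m,hsv=held(n,.06);C=Ro.from_rotvec(r.get_obs()['orientation']);W=(C.apply(L)+r.get_obs()['tcp_pos']-CAR)
    W=np.c_[W@SX,W@SY,W@N];q=W[m&(abs(W[:,1])<.075)&(abs(W[:,0])<.025)&(W[:,2]>.012)&(W[:,2]<.095)];print(n,len(q))
    for a in np.arange(-.075,.075,.025):
        s=q[(q[:,1]>a)&(q[:,1]<a+.025)]
        if len(s)>8: print('  v',round(a,3),len(s),'v',np.percentile(s[:,1],[1,99]),'u',np.percentile(s[:,0],[2,50,98]),'w',np.percentile(s[:,2],[2,50,98]))
    if n=='side': cv2.imwrite('pics/s6.png',cv2.resize(p[190:380,160:360],None,fx=3,fy=3)[:,:,::-1])
```

```text
shift mm [ 0.4  0.2 -0.4] turn [-0.001  0.001 -0.001] | t 17.275 tcp [0.4877 0.159  0.1028] w 0.019972095850330242 f [ 0.2935 -0.5054 -2.0892]
[ 0.4739  0.4507 -1.0391  2.4239  1.9625  0.4025 -1.8477]
side 1439
  v -0.075 13 v [-0.0546 -0.0502] u [-0.0058  0.0068  0.0086] w [0.0289 0.0575 0.0869]
  v -0.05 138 v [-0.0495 -0.0256] u [-0.0005  0.0093  0.0104] w [0.022  0.0455 0.0864]
  v -0.025 146 v [-0.0249 -0.0001] u [-0.0124  0.0095  0.0228] w [0.0223 0.0427 0.0924]
  v 0.0 462 v [0.0007 0.0245] u [-0.0217  0.0095  0.0226] w [0.0244 0.0773 0.093 ]
  v 0.025 404 v [0.0255 0.0499] u [-0.0111  0.009   0.0106] w [0.0234 0.0674 0.0866]
  v 0.05 276 v [0.05   0.0528] u [-0.0123 -0.0015  0.0093] w [0.0226 0.0542 0.0853]
top 548
  v -0.075 91 v [-0.0626 -0.0501] u [-0.0084  0.007   0.0123] w [0.0232 0.0718 0.0885]
  v -0.05 175 v [-0.0497 -0.0254] u [-0.0096  0.0106  0.0128] w [0.0238 0.0776 0.088 ]
  v -0.025 118 v [-0.0249 -0.0033] u [-0.01    0.011   0.0178] w [0.022  0.073  0.0873]
  v 0.0 13 v [0.0172 0.0244] u [0.0082 0.0109 0.012 ] w [0.0669 0.0769 0.0868]
  v 0.025 151 v [0.0252 0.0483] u [-0.0091  0.0103  0.0126] w [0.0253 0.0807 0.0873]
```

View pics/s6.png

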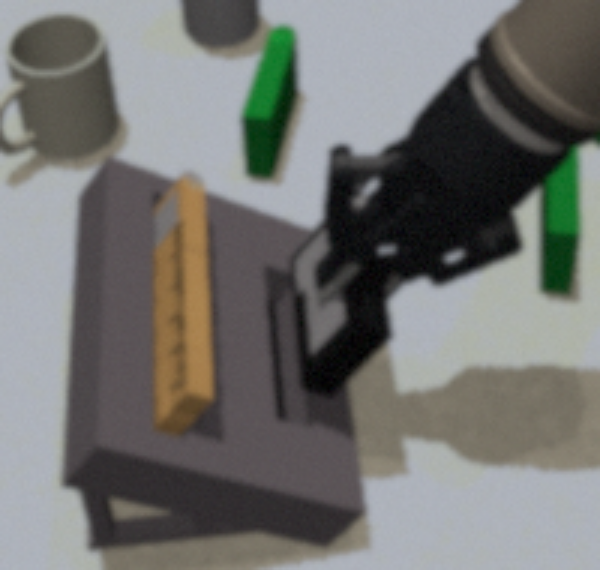

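The card is aligned over the short slot (crop: card (335,330), slot (275,340)). Inserting.

play_rows:
  deltas:
    - [8,[2,0,10],[0,0,0]]
    - [8,[2,0,18],[0,0,0]]
    - [8,[2,0,23],[0,0,0]]
    - [8,[2,0,27],[0,0,0]]
    - [8,[2,0,31],[0,0,0]]
    - [8,[2,0,36],[0,0,0]]
    - [8,[2,0,41],[0,0,0]]
    - [8,[2,0,41],[0,0,0]]

```text
clock: 18.38
tcp_pos: [0.5083, 0.1705, 0.0692]
orientation: [1.486, 2.294, 0.701]
contact_force: [1.2, 0.1, -1.8]
grip_width: 0.02
```

```bash
python3 -c "
from h import *
go(CAR+.0036*N+.0045*SY,SLOT);print(r.get_obs()['joints'])"
```

```text
shift mm [ 0.3 -0.5 10.1] turn [-0.     0.001 -0.   ] | t 18.375 tcp [0.5083 0.1705 0.0692] w 0.020025858049445434 f [ 1.1761  0.0541 -1.8342]
[ 0.424   0.5943 -1.0202  2.3916  2.0526  0.5187 -1.885 ]
```

play_rows:
  deltas:
    - [8,[0,0,4],[0,0,0]]
    - [8,[0,0,7],[0,0,0]]
    - [8,[0,0,9.5],[0,0,0]]
    - [8,[0,0,11],[0,0,0]]
    - [8,[0,0,11],[0,0,0]]

```text
clock: 19.0
tcp_pos: [0.5135, 0.1723, 0.061]
orientation: [1.484, 2.292, 0.7]
contact_force: [-12.9, -11.3, 26.1]
grip_width: 0.0202
```

```bash
python3 -c "
from h import *
go(CAR+.0036*N+.0045*SY,SLOT)"
```

```text
shift mm [ 0.8 -0.4  0.2] turn [0.001 0.003 0.001] | t 19.0 tcp [0.5135 0.1723 0.061 ] w 0.020190080249027003 f [-12.8687 -11.315   26.1484]
```

play_rows:
  deltas:
    - [8,[0,0,-1],[0,0,0]]
    - [50,[0,0,-1],[0,0,0]]
    - [50,[0,0,-1],[0,0,0]]
    - [50,[0,0,-15],[0,0,0]]
    - [50,[0,0,-40],[0,0,0]]
    - [50,[0,0,-65],[0,0,0]]
    - [50,[0,0,-65],[0,0,0]]
  squeeze: 30

```text
clock: 19.88
tcp_pos: [0.4805, 0.1571, 0.1159]
orientation: [1.482, 2.29, 0.699]
contact_force: [0.2, 0.4, 0.4]
grip_width: 0.0497
```

play_rows:
  deltas:
    - [50,[-30,-5,-10],[0.08,0.02,-0.06]]
    - [50,[-65,-15,-15],[0.16,0.04,-0.12]]
    - [50,[-105,-25,-22],[0.24,0.06,-0.19]]
    - [50,[-145,-40,-35],[0.34,0.08,-0.26]]
    - [50,[-185,-52,-50],[0.44,0.1,-0.34]]
    - [50,[-215,-65,-60],[0.52,0.12,-0.4]]
    - [50,[-250,-75,-70],[0.579,0.142,-0.451]]
    - [50,[-250,-75,-70],[0.579,0.142,-0.451]]

```text
clock: 20.88
tcp_pos: [0.4897, -0.1089, 0.1322]
orientation: [1.067, 2.94, 0.022]
contact_force: [1.3, 0.5, -1.2]
grip_width: 0.0499
```

Run:
```python
from h import *
o=r.get_obs();print(o['clock'],o['tcp_pos'],o['contact_force'],o['joints'])
for n in('side','top'):
    p,d,P=grab(n)
    for nm,c,h in(('R',RUL,.1),('C',CAR,.07)):
        W=P-c;W=np.dstack([W@SX,W@SY,W@N]).reshape(-1,3)
        q=W[(abs(W[:,0])<.022)&(abs(W[:,1])<h)&(W[:,2]>.007)&(W[:,2]<.06)]
        print(n,nm,len(q),'v',np.percentile(q[:,1],[1,99]))
        for a in(-.09,-.045,0,.045):
            s=q[(q[:,1]>a)&(q[:,1]<a+.045)]
            if len(s)>8:print('  ',a,len(s),'w',np.percentile(s[:,2],[50,80,97]),'u',np.percentile(s[:,0],[3,97]))
    cv2.imwrite(f'pics/{n}7.png',p[:,:,::-1])
    f=np.load(f'f_{n}.npz')['p']
    if n=='top':
        for k,b in dict(mug=(230,275,105,150),bottle=(298,335,115,168),calc=(372,408,142,194)).items():
            u0,u1,v0,v1=b;print(k,'diff',cv2.absdiff(p,f)[v0:v1,u0:u1].mean())
```

```text
20.875 [ 0.4897 -0.1089  0.1322] [ 1.2995  0.4919 -1.2103] [ 1.0089  0.5917 -1.1684  2.0144  0.6659  0.9642  0.3768]
side R 1146 v [-0.0808  0.0836]
   -0.09 200 w [0.0279 0.0291 0.0301] u [-0.0077  0.0085]
   -0.045 266 w [0.0282 0.0294 0.0302] u [-0.0085  0.0077]
   0 306 w [0.0283 0.0296 0.0305] u [-0.0086  0.0072]
   0.045 374 w [0.0271 0.0297 0.0307] u [-0.0095  0.0067]
side C 1024 v [-0.052   0.0536]
   -0.09 50 w [0.0339 0.0351 0.0357] u [-0.0102  0.0104]
   -0.045 341 w [0.0337 0.0348 0.0359] u [-0.0111  0.0124]
   0 414 w [0.0337 0.0351 0.0361] u [-0.0116  0.0138]
   0.045 219 w [0.0234 0.0339 0.0359] u [-0.0126  0.0138]
top R 578 v [-0.0868  0.0776]
   -0.09 155 w [0.0273 0.0294 0.0311] u [-0.0083  0.0085]
   -0.045 158 w [0.0274 0.0294 0.0318] u [-0.0087  0.0076]
   0 146 w [0.0274 0.0296 0.0315] u [-0.0082  0.0073]
   0.045 119 w [0.0276 0.0297 0.0322] u [-0.0089  0.0079]
top C 534 v [-0.0592  0.0485]
   -0.09 66 w [0.0316 0.034  0.036 ] u [-0.0087  0.0125]
   -0.045 214 w [0.0322 0.0343 0.0363] u [-0.0095  0.0145]
   0 227 w [0.032  0.0343 0.0367] u [-0.0106  0.0158]
   0.045 27 w [0.0325 0.0352 0.0375] u [-0.0104  0.0168]
mug diff 8.85843621399177
bottle diff 7.761176270610233
calc diff 6.901531339031339
```

View pics/side7.png

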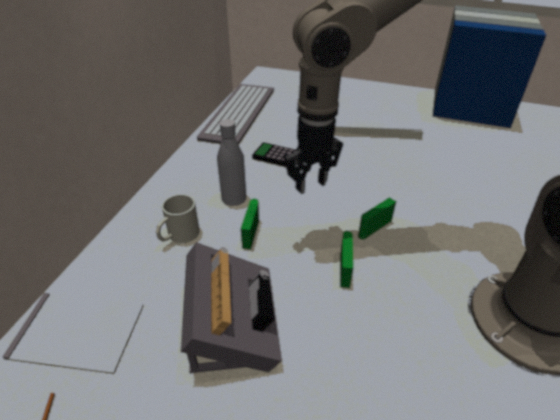

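Both are home: ruler at (222,290) and card at (262,300), tops 28 and 34 mm out. The mug, bottle and calculator are unmoved and the gripper is clear. Handing in.

```bash
python3 -c "
from bench import r
print(r.hand_in())"
```

```text
the job is handed in; nothing more can be done
None
```

The ruler and the card holder are both folded and fully home on their long edges in their slots. I did the ruler first, and handed the job in at about 21 s on the robot's clock.

- **Ruler:** I squeezed it shut near the hinge, regripped it at the middle and put it in the long slot. The final cameras put its top about 28 mm out of the face along its length, as it should be when home.
- **Card holder:** I held it shut at its middle until it was in the short slot. Its top reads about 34 mm out in the side view and 32–34 mm in the top view, against 34 mm expected. Its free end has sprung open by up to about 4 mm inside the slot, which holds it there.
- **Forces:** The highest I read was about 31 N along the slot, when the card holder reached the slot floor.
- **Joint limits:** Near the card slot, two joints came within 0.005 rad of their range limits on an empty-handed retreat. No reading was past a limit.
- **Bystanders:** The mug, bottle and calculator look unmoved in the last side view. I also compared the top view with the start; the only difference was a small overall brightness change of 7–9 grey levels. The green look-alikes were not touched.
- **Gripper:** It is open and clear of everything.

No check failed.

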